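Hang the barcode scanner back in its notch between the things on the desk rail

TASK

Hang the barcode scanner by its hook on the desk rail, in the gap between the two middle hung things, with its front facing the same way as theirs: lower it gently between them and work the hook along the bar with a light touch until it drops fully home into the notch of the grey saddle, then let go. The neighbours may be nudged a little along the bar but must stay hung, nothing may be forced, and leave everything else on the desk alone.

Things in the scene. Friction and masses are not known exactly. Their poses are not given: they have to be found in the camera images.
- scanner: Black and orange barcode scanner standing upright, 154 tall, about 0.2 kg. Origin: under its handle, on the desk; x out of its front (trigger, red window), y across, z up. Foot x -15..25, y +-22, z 0..8. Handle x -15..15, y +-15. Orange shoulder plate x -15..-10, y +-22, z 64..104. Head above the shoulder, see scanner_head; steel hook at the back, see scanner_hook. mm, local.
- scanner_head (a point): Middle of the scanner's head, local (2, 0, 135) of the scanner, axes the same: the place to grip from above, fingers front and back. The head is a block 28 thick (x), 34 wide (y), from z 104 to its top at z 154.
- scanner_hook (a point): Underside of the strap of the scanner's hook, local (-22.5, 0, 105), axes the same. Strap 12 wide (y), 4 thick, runs level from the shoulder back to a lip 4 thick that points down 25 to z 80. The channel between shoulder (local x -15) and lip (x -30) is 15 wide and takes the bar. Fully home, this point lies on the bar's top edge, inside the saddle's notch.
- rail: Fixed hanging rail: level flat bar 10 thick (x), 30 tall, 340 long (y), top edge at z 170, between grey posts 172 tall at y +-176, each on a foot 140 x 50 x 8. Origin: on the desk under the bar's middle; x to the front, the side away from the robot on which things hang; y along the bar; z up.
- rail_mid (a point): Middle of the bar's top edge. Here sits a grey saddle as thick as the bar, clamped, unyielding: two lands 15 long, top 7 above the bar, with a square-edged notch 15.5 wide between, open down to the bar. The notch's middle is anywhere from y -10 to +10 of this point and is NOT measured: feel for it. The scanner's strap, slid along a land under light load, drops 7 on reaching it.
- pencup: Hung yellow pen bin. All three hung things: a plate 44 wide (y), its back 15 behind the origin, a 28 wide strap over the bar, body no wider than 44 and up to 36 deep. Origin: centre of underside, 105 below the strap's underside, so 65 above the desk; axes as the rail's. Loose on the bar: slides at 1 to 3 N, lifts or swings off if pushed up or struck.
- tapehanger: Hung steel holder with an orange tape disc 44 across. Hook, origin, axes and looseness as the pen bin's. Which of the three hangs where varies: two hang with centres about 51 either side of the rail's middle, leaving a gap of about 58 for the 44 wide scanner; the third hangs at about y 118.
- meter: Hung blue tester box, 26 deep. Hook, origin, axes and looseness as the pen bin's.
- mouse: White computer mouse, 100 x 60 x 34, bystander. Origin: centre of underside.
- taperoll: Yellow roll of packing tape lying flat, 100 across, 48 high, bystander. Origin: centre of underside.
- carton: Small closed carton 140 x 100 x 55, bystander. Origin: centre of underside.
- mug: White mug, 80 across, 90 high, bystander. Origin: centre of underside.
- driver: Screwdriver with an orange handle lying on the desk, bystander. Origin: underside, at its middle.
Not all that is in view belongs to the job. What is shaped like the tapehanger but green or turquoise is not meant. What is shaped like the scanner but pink is not meant.

How it is judged:
By the outcome, as a careful person would: the job done as asked, in the order asked, and still so for the second after the job is handed in, with the robot touching nothing.
It also fails if it takes over 72 s, if anything falls off the work surface, if the arm or the gripper's body presses on something with over 40 N, if the wrist force passes 120 N, or if a joint passes its speed limit or range.

ROBOT

A 7-joint arm with a two-finger parallel gripper is mounted at the origin on the work surface. World frame = base frame: x ahead of the robot, y to its left, z up, the work surface at z = 0. Lengths are in m, angles in rad, forces in N, time in s.
With the tool pointing down it reaches from about 0.4 to 0.85 m from the base axis. Payload 10.4 kg.
Tool frame: the origin (TCP) lies on the centre line of the jaws, within the pads' length; the fingertips stand 25 mm ahead of it and the grasp point (between the pads) lies 6 mm ahead of it; z points along the fingers, y is the line along which they close (so a half turn about z gives the same grasp; the last joint's range is limited). The gripper opens to 85 mm and grips with 20 to 120 N. Pads are 22 mm wide; open, the fingers measure 114 mm over their backs; the gripper's body (76 mm by 85 mm) begins 54 mm behind the grasp point. The pads swing forward as they close: fully open they stand 13 mm farther back than shut.
Start: joints at [-1.306, 0.332, -0.065, 1.46, 0.022, 1.35, -0.088], TCP at [0.177, 0.599, 0.256] pointing down, gripper open.
Joint ranges: [-2.6, 2.6], [-0.5, 2.12], [-1.47, 1.34], [0.16, 2.42], [-1.27, 4.41], [0.06, 2.06], [-2.6, 2.6]. Speed limits (rad/s): [2.22, 2.22, 2.79, 2.79, 3.14, 3.14, 3.14].

INTERFACE

Orientations are given as a unit quaternion [w, x, y, z].
In Python, from workcell import arm gives the robot as it stands.
- The arm moves only by the tool apply_moves, never from a script. Its argument "deltas" is a list of rows, each a list of 2 entries, a list of its own where there are three numbers: the shift along the tool's x, y, z in mm, then the turn about the tool's z in degrees. In form: [[[x, y, z], twist], ...]. A call has 1 to 8 rows; each row is the pose to reach, as a shift and turn from the pose commanded when the call began, along the tool's axes at that moment; what a row does not reach only later rows make up. A row lasts 1/12 s, in which the tool goes at most 41.7 mm and 7.16 degrees, less where a joint would pass 70% of its speed; a pose out of reach is approached as far as the arm can. A call with a gripper value outside its range is refused whole. "hand" is the opening, from 0 (shut) to 1 (fully open), set as the call begins (left out, the last holds). The fingers move at their own pace and stop on an object; "squeeze" is the grip in N (left out, the last holds). Time passes only in rows, so rows that repeat a pose let the fingers close. It gives the time, the measured TCP pose, the force, the opening and the grip force at its end, in the units of the state.
- arm.get_obs(): the state, without advancing time (a new reading comes with each control period).
- arm.capture(name): name is "scene" or "top"; returns (picture, depth): 400x640x3 uint8, red, green, blue; 400x640 float32, m along the optical axis (not along the pixel's ray), 0 where there is no reading.
- arm.get_calibration(name): a dict with "K" (3x3 intrinsics, pixels), "R" (3x3) and "t" (3): a world point X has camera coordinates R X + t. Camera axes: x right, y down, z forward; pixel columns grow to the right and rows downward; lengths in m; the calibration is good to about 2 mm. A picture is of the moment at which its call begins. get_calibration takes no time and is no camera call.
- arm.finish_job(): hands the job in; it is judged then, once.
The state is a dict: "clock": time; "joint_positions": joint angles; "qvel": joint speeds; "joint_efforts": joint torques, N m; "eef_pos": TCP position; "orientation": TCP orientation; "wrist_force": force on the tool from outside, world axes, zero at the start; "ft_torque": the same for the moment, N m; "grip_width": finger opening in m; "grip_force": force on a finger pad.
Only numpy, scipy, OpenCV 4.12 (cv2) and the standard library are available. Lean on these libraries where they do the work, as an engineer would, in place of code of your own. Each camera call takes 0.05 s, during which the arm holds its last target. There are 200 camera calls.

## Working session

There is one attempt and no reset: what is moved stays moved. The work goes in short steps, Python scripts to look and compute and a tool call to move; the robot and the scene stay as the last step left them, time stands still between calls to the robot, and variables do not carry over. Pictures are saved under pics/ and viewed, at most 10 in all, crops included, and the job is handed in when it is done.

Besides the shell and the picture viewer there is one more tool, called as name([rows], argument=value, ...), one row to a line, values as JSON. apply_moves: Moves the arm, as the interface text tells. Its arguments: {"type":"object","properties":{"deltas":{"type":"array"},"hand":{"type":"number"},"squeeze":{"type":"number"}},"required":["deltas"]}

```bash
mkdir -p pics; ls
cat > h.py <<'E'
import numpy as np, cv2
from workcell import arm
def cap(n,f=None):
    p,d=arm.capture(n)
    if f: cv2.imwrite('pics/'+f,cv2.cvtColor(p,cv2.COLOR_RGB2BGR))
    return p,d
def cloud(n,d):
    c=arm.get_calibration(n);K,R,t=c['K'],c['R'],c['t']
    v,u=np.mgrid[:d.shape[0],:d.shape[1]]
    P=np.stack([(u-K[0,2])/K[0,0]*d,(v-K[1,2])/K[1,1]*d,d],-1)
    W=(P-t)@R
    W[d==0]=np.nan
    return W
E
python3 - <<'E'
from h import *
for n in('scene','top'):
    p,d=cap(n,n+'1.png'); c=arm.get_calibration(n); print(n,c['K'],-c['R'].T@c['t'],c['R'])
    np.savez('/tmp/'+n,p=p,d=d)
print(arm.get_obs())
E
```

```text
pics
scene [[403.02965611   0.         318.7036015 ]
 [  0.         403.02965611 197.36073844]
 [  0.           0.           1.        ]] [ 1.50985811 -0.18150769  1.16415701] [[ 2.46265386e-01  9.69202433e-01  6.28849558e-05]
 [ 6.90070083e-01 -1.75294874e-01 -7.02192984e-01]
 [-6.80556125e-01  1.72969221e-01 -7.11986663e-01]]
top [[457.9812503    0.         318.5940928 ]
 [  0.         457.9812503  199.20314723]
 [  0.           0.           1.        ]] [0.31423585 0.06505288 1.85170636] [[ 0.01576549 -0.99975833  0.01532063]
 [-0.99348054 -0.01739304 -0.1126672 ]
 [ 0.11290644 -0.01344449 -0.99351466]]
{'clock': 0.1, 'joint_positions': array([-1.30557585,  0.33282169, -0.06471562,  1.46081905,  0.0216255 ,
        1.34989586, -0.08849818]), 'qvel': array([ 2.55291973e-04, -1.79305042e-03, -7.18554506e-04, -1.89555821e-03,
       -6.40561042e-05,  1.44058022e-03,  8.81923831e-04]), 'joint_efforts': array([ 8.56118586e-04, -6.26740980e+01,  4.87954030e-02, -3.92436540e+01,
        1.63001823e-02,  6.87262407e-03,  2.87557327e-05]), 'eef_pos': array([0.17733232, 0.59901596, 0.25560567]), 'orientation': array([-5.25554339e-05,  1.43393907e-01,  9.89665498e-01, -6.21540401e-04]), 'wrist_force': array([-0.44253273,  0.06651033, -0.35411642]), 'ft_torque': array([-0.01429956, -0.01536964,  0.01884695]), 'grip_force': 0.0, 'grip_width': 0.0855108669126849}
```

View pics/scene1.png

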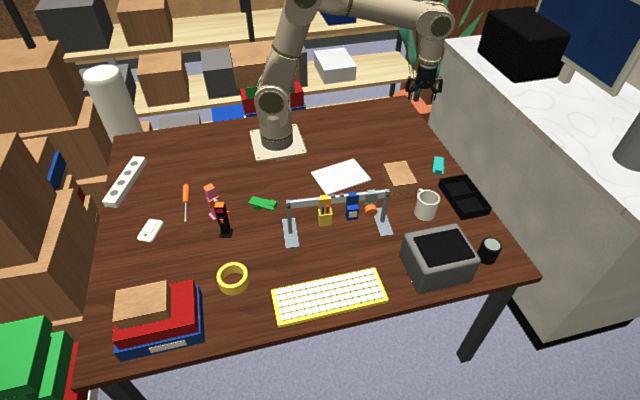

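View pics/top1.png

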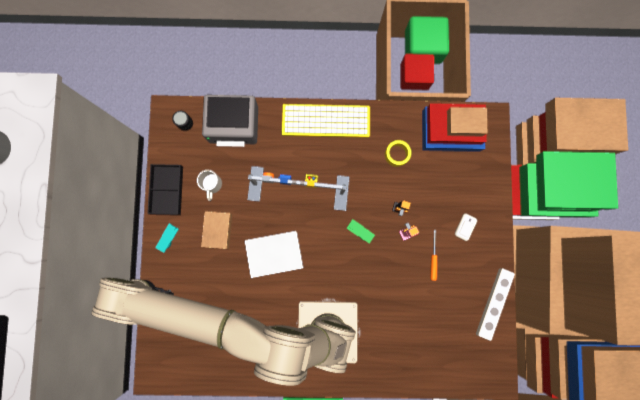

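The overview shows the scanner upright at scene (222,218) / top (402,207), with the pink decoy beside it at top (409,231). The rail runs from top (255,183) to (342,190), with yellow, blue and orange things hung at (311,180), (285,179) and (268,176).

Run:
```python
from h import *
for n in('scene','top'):
    z=np.load(f'/tmp/{n}.npz');p,d=z['p'],z['d'];W=cloud(n,d)
    hsv=cv2.cvtColor(p,cv2.COLOR_RGB2HSV)
    u0,u1,v0,v1=(270,410,170,260) if n=='scene' else (235,360,160,215)
    w=W[v0:v1,u0:u1].reshape(-1,3);h=hsv[v0:v1,u0:u1].reshape(-1,3)
    g=(h[:,1]<90)
    m=g&(w[:,2]>.150)&(w[:,2]<.19)
    q=w[m]; 
    vx,vy,x0,y0=cv2.fitLine(q[:,:2].astype(np.float32),cv2.DIST_HUBER,0,.01,.01).ravel()
    s=(q[:,:2]-[x0,y0])@[vx,vy]; print(n,'rail',m.sum(),vx,vy,x0,y0,'ext',np.percentile(s,[0,1,99,100]),'z',np.percentile(q[:,2],[10,50,90]))
    e=[np.array([x0,y0])+k*np.array([vx,vy]) for k in(s.min(),s.max())];print(e, (e[0]+e[1])/2)
    for nm,lo,hi in(('yel',22,34),('org',3,18),('blue',100,125)):
        mm=(h[:,0]>=lo)&(h[:,0]<=hi)&(h[:,1]>130)&(h[:,2]>60)&(w[:,2]>.06)
        if mm.sum()>3:
            a=w[mm];print(nm,mm.sum(),np.median(a,0),a.min(0),a.max(0))
    u0,u1,v0,v1=(212,236,195,242) if n=='scene' else (388,415,195,220)
    w=W[v0:v1,u0:u1].reshape(-1,3);m=w[:,2]>.12
    a=w[m]; print('scanner top',m.sum(),a.mean(0),a.min(0),a.max(0))
    box=(cv2.minAreaRect((a[:,:2]*1000).astype(np.float32)));print(box)
    c=p[150:260,180:400] if n=='scene' else p[155:250,240:425]
    cv2.imwrite(f'pics/{n}2.png',cv2.cvtColor(cv2.resize(c,None,fx=3.6 if n=='scene' else 4.3,fy=3.6 if n=='scene' else 4.3,interpolation=cv2.INTER_CUBIC),cv2.COLOR_RGB2BGR))
a=cv2.imread('pics/scene2.png');b=cv2.imread('pics/top2.png');print(a.shape,b.shape)
```

```text
scene rail 535 0.09814633 0.995172 0.5749087 0.15116625 ext [-0.20758695 -0.20583044  0.15405168  0.15685961] z [0.15401858 0.16646692 0.17363027]
[array([ 0.55453478, -0.05541848]), array([0.59030387, 0.30726854])] [0.57241932 0.12592503]
yel 230 [0.59928665 0.07289553 0.10709564] [0.55567667 0.0505131  0.06294165] [0.60797721 0.09738537 0.17872456]
org 155 [0.60282477 0.23326587 0.10936911] [0.57003976 0.05117001 0.06152784] [0.61330766 0.26117251 0.15046195]
blue 241 [0.58442042 0.17279319 0.13356707] [0.56225084 0.0639668  0.06580554] [0.60572283 0.19756655 0.17735324]
scanner top 137 [ 0.49741253 -0.27985051  0.14321675] [ 0.4056664  -0.30306015  0.12056812] [ 0.51161265 -0.26150019  0.15854725]
((458.4369812011719, -281.7693786621094), (107.1875, 37.39103317260742), 2.836690902709961)
top rail 337 0.09436216 0.99553794 0.5683348 0.14142634 ext [-0.19916553 -0.19682299  0.16304108  0.16494584] z [0.1584135  0.16972032 0.17664237]
[array([ 0.54954113, -0.0568505 ]), array([0.58389946, 0.30563618])] [0.5667203  0.12439284]
yel 84 [0.57405181 0.07210921 0.16896775] [0.55437814 0.04892116 0.06178146] [0.60435809 0.0937693  0.18114825]
org 39 [0.60274765 0.22192285 0.11321796] [0.56366162 0.06758682 0.06819703] [0.61101054 0.25788944 0.15389908]
blue 71 [0.5821483  0.17177845 0.16805683] [0.56323913 0.06431549 0.11605975] [0.60244339 0.19075196 0.18102035]
scanner top 86 [ 0.49068598 -0.27929253  0.14996144] [ 0.47510005 -0.30062277  0.12266636] [ 0.50826969 -0.26216746  0.16334974]
((491.3336486816406, -281.0696716308594), (34.096092224121094, 27.025390625), 72.47019958496094)
(396, 792, 3) (408, 796, 3)
```

View pics/scene2.png

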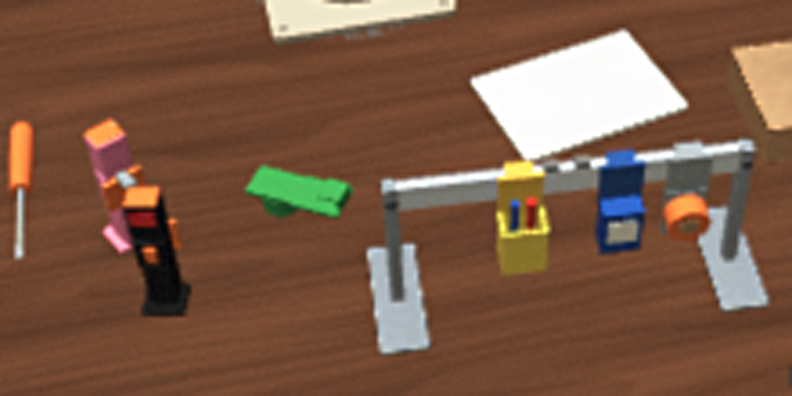

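View pics/top2.png

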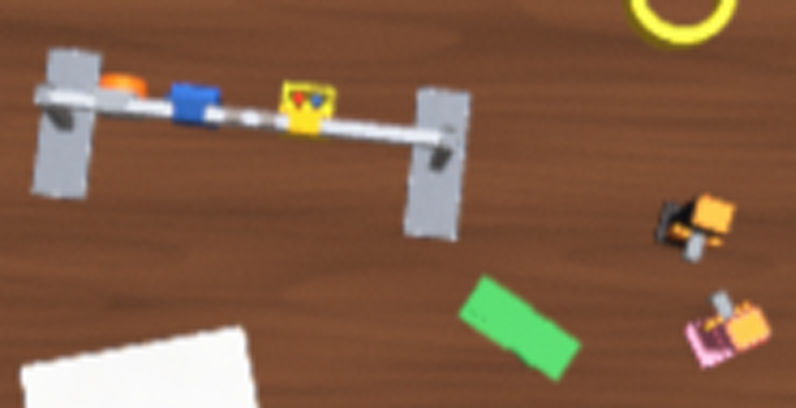

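The crops show the scanner's orange head top at top2 (712,213) with its grey hook at (695,247), so its back points toward −x/+y. Yellow and blue are the middle pair, and the saddle's two lands are darker patches at top2 (235,117) and (267,120). Next I refine scanner yaw, notch and pink pose.

```bash
cat >> h.py <<'E'
def rayz(n,uv,z):
    c=arm.get_calibration(n);K,R,t=c['K'],c['R'],c['t'];C=-R.T@t
    uv=np.atleast_2d(uv).astype(float)
    D=np.c_[(uv-[K[0,2],K[1,2]])/[K[0,0],K[1,1]],np.ones(len(uv))]@R
    return C+D*((z-C[2])/D[:,2])[:,None]
def blob(p,hl,hh,box,s=100,v=90):
    h=cv2.cvtColor(p,cv2.COLOR_RGB2HSV);m=cv2.inRange(h,(hl,s,v),(hh,255,255))
    u0,u1,v0,v1=box;k=np.zeros_like(m);k[v0:v1,u0:u1]=m[v0:v1,u0:u1]
    n,l,st,c=cv2.connectedComponentsWithStats(k);return [(st[i,4],c[i],np.argwhere(l==i)[:,::-1]) for i in np.argsort(-st[1:,4])+1]
def R_(x,y): # world offset ->rail frame
    pass
E
python3 - <<'E'
from h import *
for n,bx in(('top',(385,425,195,245)),('scene',(195,240,175,245))):
    p=np.load(f'/tmp/{n}.npz')['p']
    for a,c,pts in blob(p,5,22,bx)[:4]:
        w=rayz(n,pts,.154)[:,:2]*1000
        r=cv2.minAreaRect(w.astype(np.float32));print(n,a,c.round(1),w.mean(0).round(1),[np.round(x,1) for x in r])
p=np.load('/tmp/top.npz')['p']
# profile along rail in top: sample brightness along line on z=.174
c=arm.get_calibration('top');g=cv2.cvtColor(p,cv2.COLOR_RGB2GRAY).astype(np.float32)
for off in(-.002,0.,.002):
  s=np.arange(-.045,.046,.003);X=np.array([.5675+off,.125,.173])+s[:,None]*np.array([.096,.995,0])
  q=(X@c['R'].T+c['t'])@c['K'].T;q=(q[:,:2]/q[:,2:]).astype(np.float32)
  print(off,q[0],list(zip((s*1000).astype(int).tolist(),cv2.remap(g,q[:,:1],q[:,1:],1).ravel().astype(int).tolist())))
# hook gray
W=cloud('top',np.load('/tmp/top.npz')['d'])
print(p[208:216,398:406].tolist().__len__(),[(u,v,p[v,u].tolist(),W[v,u].round(3).tolist()) for v in range(209,217,2) for u in range(398,406,2)])
E
```

```text
top 1775 [404.8 219.2] [ 437.9 -280.2] [array([ 437.3, -279.4]), array([146.5, 185.3]), np.float64(90.0)]
scene 2580 [216.6 208.3] [ 504.1 -288. ] [array([ 500.2, -292.5]), array([162.3, 349.6]), np.float64(83.6)]
scene 18 [221.3 219.9] [ 566.8 -277.2] [array([ 567.2, -276.5]), array([21.8, 11.7]), np.float64(14.5)]
-0.002 [308.60138 183.95158] [(-45, 207), (-41, 207), (-38, 210), (-35, 215), (-32, 208), (-29, 197), (-26, 181), (-23, 148), (-20, 146), (-17, 150), (-14, 165), (-11, 190), (-8, 220), (-5, 222), (-2, 218), (0, 199), (3, 172), (6, 146), (9, 142), (12, 147), (15, 159), (18, 185), (21, 219), (24, 223), (27, 222), (30, 219), (33, 194), (36, 146), (39, 105), (42, 98), (45, 97)]
0.0 [308.61124 183.41698] [(-45, 210), (-41, 212), (-38, 218), (-35, 227), (-32, 227), (-29, 220), (-26, 201), (-23, 167), (-20, 163), (-17, 165), (-14, 177), (-11, 201), (-8, 228), (-5, 231), (-2, 231), (0, 220), (3, 196), (6, 166), (9, 161), (12, 163), (15, 174), (18, 196), (21, 227), (24, 231), (27, 232), (30, 230), (33, 205), (36, 147), (39, 108), (42, 101), (45, 100)]
0.002 [308.6211 182.8825] [(-
[... 475 characters left out ...]
126], [0.479, -0.276, 0.123]), (404, 209, [78, 57, 41], [0.478, -0.282, 0.13]), (398, 211, [46, 25, 17], [0.477, -0.273, 0.059]), (400, 211, [163, 159, 161], [0.471, -0.269, 0.118]), (402, 211, [185, 189, 195], [0.473, -0.279, 0.106]), (404, 211, [165, 104, 68], [0.473, -0.287, 0.103]), (398, 213, [92, 66, 53], [0.473, -0.283, 0.006]), (400, 213, [177, 182, 188], [0.464, -0.27, 0.114]), (402, 213, [177, 178, 183], [0.465, -0.279, 0.108]), (404, 213, [112, 71, 50], [0.474, -0.307, 0.007]), (398, 215, [101, 72, 58], [0.459, -0.268, 0.082]), (400, 215, [116, 106, 103], [0.457, -0.272, 0.102]), (402, 215, [134, 109, 98], [0.466, -0.3, -0.001]), (404, 215, [117, 74, 49], [0.466, -0.308, -0.001])]
```

Run:
```python
from h import *
for n,bx in(('top',(385,425,195,245)),('scene',(195,240,175,245))):
    p=np.load(f'/tmp/{n}.npz')['p']
    for a,c,pts in blob(p,8,22,bx,130,170)[:4]:
        w=rayz(n,pts,.154)[:,:2]*1000
        r=cv2.minAreaRect(w.astype(np.float32));print(n,a,c.round(1),w.mean(0).round(1),[np.round(x,1) for x in r],p[int(c[1]),int(c[0])])
p=np.load('/tmp/top.npz')['p']
h=cv2.cvtColor(p,cv2.COLOR_RGB2HSV)
u,v=np.meshgrid(range(395,408),range(206,219));m=(h[206:219,395:408,1]<35)&(h[206:219,395:408,2]>150)
pts=np.c_[u[m],v[m]];w=rayz('top',pts,.109)[:,:2]*1000;print('hook',w.mean(0),cv2.minAreaRect(w.astype(np.float32)),len(w))
for n,lo,hi,bx in(('top',22,34,(300,325,170,195)),('top',100,125,(275,295,170,195))):
    for a,c,pts in blob(np.load('/tmp/top.npz')['p'],lo,hi,bx,120,80)[:2]:print(a,c,rayz(n,c,.165))
# strap of hung in scene
p=np.load('/tmp/scene.npz')['p']
for lo,hi,bx in((22,34,(310,340,190,230)),(100,125,(340,365,185,225))):
    for a,c,pts in blob(p,lo,hi,bx,120,80)[:1]:
        top=pts[pts[:,1]<=pts[:,1].min()+5]; print(a,c,top.mean(0),rayz('scene',top,.17)[:,:2].mean(0), np.ptp(rayz('scene',pts,.12)[:,1]))
```

```text
top 69 [413.4 230.2] [ 397.6 -311.9] [array([ 398.9, -310. ]), array([31.3, 33.7]), np.float64(27.1)] [253 206  83]
top 62 [405.6 204.3] [ 493.8 -283.3] [array([ 494.1, -283.4]), array([32.7, 26.3]), np.float64(72.4)] [253 204  82]
top 9 [405.1 229.8] [ 398.5 -281. ] [array([ 397.7, -282.5]), array([ 7.4, 11.3]), np.float64(0.9)] [197 141  71]
top 5 [398.2 208.4] [ 477.8 -255.6] [array([ 477.4, -254.9]), array([3.7, 7.5]), np.float64(1.0)] [201 131  51]
scene 49 [208.5 186.1] [ 390.6 -308.7] [array([ 391.7, -309.3]), array([28. , 32.9]), np.float64(26.0)] [254 170  81]
scene 48 [218.7 204.1] [ 490.6 -279.9] [array([ 490.3, -279.7]), array([32.8, 19.2]), np.float64(75.7)] [253 170  82]
scene 7 [210.1 200.3] [ 464.8 -307.4] [array([ 465.1, -308.3]), array([ 6.6, 13. ]), np.float64(27.8)] [239 125  79]
scene 5 [216.6 196.6] [ 452.  -284.2] [array([ 452.4, -284. ]), array([ 4.4, 10.7]), np.float64(24.6)] [186  98  76]
hook [ 468.26404966 -275.55631404] ((468.5011291503906, -276.7104187011719), (11.51939582824707, 15.531393051147461), 89.75279235839844) 15
104 [310.84615385 179.53846154] [[0.57910771 0.0722433  0.165     ]]
72 [284.18055556 178.375     ] [[0.5816829  0.17153529 0.165     ]]
203 [324.56157635 216.93103448] [324.51219512 210.12195122] [0.62273435 0.06410944] 0.05971052082434006
85 [351.51764706 207.50588235] [352.33898305 206.03389831] [0.62771515 0.16043921] 0.05543996119581707
```

```bash
cat > go.py <<'E'
import sys,numpy as np
from scipy.spatial.transform import Rotation as R
from workcell import arm
o=arm.get_obs();q=o['orientation'];r=R.from_quat([q[1],q[2],q[3],q[0]])
Y=r.apply([0,1,0]);ya=np.degrees(np.arctan2(Y[1],Y[0]))
print('t',o['clock'],'p',(o['eef_pos']*1000).round(1),'yang',ya.round(1),'tilt',r.apply([0,0,1]).round(3),'F',o['wrist_force'].round(1),'w',round(o['grip_width'],4),'gf',round(o['grip_force'],1),'j1,j7',o['joint_positions'][[0,6]].round(2))
for a in sys.argv[1:]:
    x,y,z,t=map(float,a.split(','))
    print(a,r.inv().apply(np.array([x,y,z])-o['eef_pos']*1000).round(1),'twist',round(-(t-ya),1))
E
python3 go.py 450,350,300,23 492,-281.5,300,-16.5
```

```text
t 0.1 p [177.3 599.  255.6] yang 73.5 tilt [-0.    -0.001 -1.   ] F [-0.4  0.1 -0.4] w 0.0855 gf 0.0 j1,j7 [-1.31 -0.09]
450,350,300,23 [-332.1 -161.4  -44.2] twist 50.5
492,-281.5,300,-16.5 [-551.6 -755.1  -43.4] twist 90.0
```

apply_moves([
  [[-40,-20,-10],6],
  [[-80,-40,-20],12],
  [[-120,-60,-30],18],
  [[-160,-80,-44],24],
  [[-200,-100,-44],30],
  [[-240,-120,-44],36],
  [[-280,-140,-44],42],
  [[-320,-160,-44],48],
], hand=0.65, squeeze=20)

```text
clock: 0.77
eef_pos: [0.4185, 0.3733, 0.3003]
orientation: [-0.0, 0.536, 0.844, 0.0]
wrist_force: [0.6, 0.6, -0.4]
grip_width: 0.0554
grip_force: 0.0
```

```bash
python3 go.py 500,50,300,3 492,-281.5,300,-16.5
```

```text
t 0.7667 p [418.5 373.3 300.3] yang 25.2 tilt [ 0.  0. -1.] F [ 0.6  0.6 -0.4] w 0.0554 gf 0.0 j1,j7 [-1.   -0.34]
500,50,300,3 [-3.272e+02 -6.400e+01  2.000e-01] twist 22.2
492,-281.5,300,-16.5 [-6.237e+02 -2.125e+02  1.000e-01] twist 41.7
```

apply_moves([
  [[-40,-10,0],5],
  [[-80,-20,0],10],
  [[-120,-30,0],14],
  [[-160,-40,0],18],
  [[-200,-50,0],22],
  [[-240,-60,0],26],
  [[-280,-70,0],30],
  [[-320,-80,0],34],
])

```text
clock: 1.43
eef_pos: [0.4828, 0.0497, 0.3001]
orientation: [-0.0, 0.759, 0.652, 0.0]
wrist_force: [1.8, 0.2, -0.2]
grip_width: 0.0553
grip_force: 0.0
```

```bash
python3 go.py 492,-281.5,300,-16.5
```

```text
t 1.4333 p [482.8  49.7 300.1] yang -8.7 tilt [-0.     0.001 -1.   ] F [ 1.8  0.2 -0.2] w 0.0553 gf 0.0 j1,j7 [-0.7  -0.35]
492,-281.5,300,-16.5 [-326.    59.1   -0. ] twist 7.8
```

apply_moves([
  [[-40,8,0],1],
  [[-80,15,0],2],
  [[-120,22,0],3],
  [[-160,30,0],4],
  [[-200,38,0],5],
  [[-240,45,0],6],
  [[-280,52,0],7],
  [[-315,59,0],8],
])

```text
clock: 2.1
eef_pos: [0.4941, -0.271, 0.3003]
orientation: [0.0, 0.802, 0.598, 0.0]
wrist_force: [0.4, -0.2, 1.1]
grip_width: 0.0554
grip_force: 0.0
```

apply_moves([
  [[0,0,0],0],
  [[0,0,0],0],
  [[0,0,0],0],
])

```text
clock: 2.35
eef_pos: [0.4949, -0.2679, 0.2997]
orientation: [-0.0, 0.801, 0.598, -0.0]
wrist_force: [0.6, 0.4, -0.2]
grip_width: 0.0555
grip_force: 0.0
```

```bash
python3 go.py 492,-281.5,200,-16.5 492,-281.5,146,-16.5
python3 - <<'E'
from h import *
p,d=cap('scene');a=p[150:270,170:270];b,_=cap('top');b=b[170:260,360:450]
f=lambda x:cv2.cvtColor(cv2.resize(x,(400,400)),cv2.COLOR_RGB2BGR)
cv2.imwrite('pics/s3.png',np.hstack([f(a),f(b)]))
E
```

```text
t 2.35 p [ 494.9 -267.9  299.7] yang -16.5 tilt [-0.001  0.001 -1.   ] F [ 0.6  0.4 -0.2] w 0.0555 gf 0.0 j1,j7 [-0.3   0.27]
492,-281.5,200,-16.5 [-13.9   1.2  99.7] twist 0.0
492,-281.5,146,-16.5 [-14.    1.2 153.7] twist 0.0
```

View pics/s3.png

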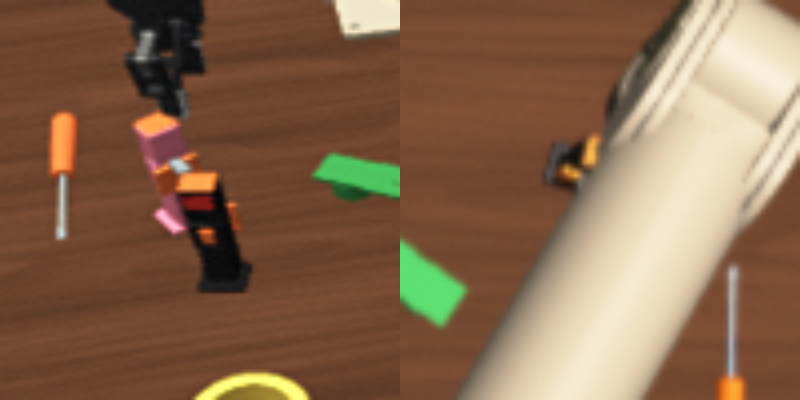

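The gripper hangs above and behind the scanner, clear of the pink decoy. Descending.

apply_moves([
  [[-14,1,30],0],
  [[-14,1,60],0],
  [[-14,1,90],0],
  [[-14,1,110],0],
  [[-14,1,125],0],
  [[-14,1,140],0],
  [[-14,1,154],0],
  [[-14,1,154],0],
])

```text
clock: 3.12
eef_pos: [0.4913, -0.2797, 0.1438]
orientation: [-0.002, 0.8, 0.599, -0.001]
wrist_force: [-0.7, 0.9, 0.0]
grip_width: 0.0554
grip_force: 0.0
```

```bash
python3 go.py 492,-281.5,146,-16.5
```

```text
t 3.1167 p [ 491.3 -279.7  143.8] yang -16.3 tilt [-0.003  0.002 -1.   ] F [-0.7  0.9  0. ] w 0.0554 gf 0.0 j1,j7 [-0.22  0.39]
492,-281.5,146,-16.5 [-1.5  1.2 -2.2] twist 0.2
```

apply_moves([
  [[0,0,0],0],
  [[0,0,0],0],
  [[0,0,0],0],
  [[0,0,0],0],
  [[0,0,0],0],
  [[0,0,0],0],
  [[0,0,0],0],
  [[0,0,0],0],
], hand=0.2, squeeze=40)

```text
clock: 3.78
eef_pos: [0.4925, -0.2821, 0.1473]
orientation: [0.0, 0.801, 0.599, 0.001]
wrist_force: [-2.0, 2.0, 7.4]
grip_width: 0.0274
grip_force: 40.6
```

```bash
python3 go.py 492,-281.5,146,-16.5
```

```text
t 3.7833 p [ 492.5 -282.1  147.3] yang -16.5 tilt [ 0.002  0.    -1.   ] F [-2.   2.   7.4] w 0.0274 gf 40.6 j1,j7 [-0.21  0.39]
492,-281.5,146,-16.5 [ 0.5 -0.7  1.3] twist 0.0
```

Scanner gripped (27.4 mm). Lift, and refine the rail line from the saved pictures.

apply_moves([
  [[0,0,-10],0],
  [[0,0,-35],0],
  [[0,0,-70],0],
  [[0,0,-105],0],
  [[0,0,-140],0],
  [[0,0,-175],0],
  [[0,0,-200],0],
  [[0,0,-205],0],
])

```text
clock: 4.45
eef_pos: [0.4925, -0.2833, 0.3564]
orientation: [0.003, 0.801, 0.598, 0.002]
wrist_force: [1.0, 0.4, -2.2]
grip_width: 0.0274
grip_force: 40.0
```

```bash
python3 - <<'E'
from h import *
p=np.load('/tmp/top.npz')['p'];g=cv2.cvtColor(p,cv2.COLOR_RGB2GRAY).astype(float)
F=[];B=[]
for u in list(range(320,336)):
    col=g[172:200,u];k=col.argmax();
    hi=col.max();
    # upper (front) edge half level vs desk
    lo=np.median(col[:4]);th=(hi+lo)/2
    i=k
    while col[i]>th:i-=1
    vf=172+i+(th-col[i])/(col[i+1]-col[i])
    i=k;lo=np.median(col[-4:]);th=(hi+lo)/2
    while col[i]>th:i+=1
    vb=172+i-1+(col[i-1]-th)/(col[i-1]-col[i])
    F.append((u,vf));B.append((u,vb))
print(g[178:194,325].astype(int))
wf=rayz('top',F,.17);wb=rayz('top',B,.17);wb2=rayz('top',B,.14)
d=np.array([.9954,-.096])
for w in(wf,wb,wb2):print(((w[:,:2]-[.567,.1205])@d*1000).round(1), np.degrees(np.arctan(np.polyfit(w[:,1],w[:,0],1)[0])))
p=np.load('/tmp/scene.npz')['p'];g=cv2.cvtColor(p,cv2.COLOR_RGB2GRAY).astype(float)
for u in (300,305,310,340):print(u,g[188:212,u].astype(int))
E
python3 go.py 595,116,350,-5.5
```

```text
[ 84  83  82  84  94 145 217 232 209 109  82  84  83  86  87  91]
[8.1 8.4 8.4 8.6 8.3 8.3 8.8 8.3 7.8 8.2 8.5 8.4 8.7 8.3 8.5 8.9] 5.253246925944325
[-3.9 -3.8 -4.4 -4.2 -3.9 -4.  -3.7 -3.7 -3.5 -3.1 -3.6 -4.3 -4.1 -3.8
 -3.7 -2.2] 4.7468292170250965
[ 0.5  0.5 -0.1  0.2  0.4  0.4  0.6  0.6  0.8  1.3  0.7  0.   0.2  0.5
  0.6  2.1] 4.746829217025082
300 [ 83  79  77  81  83  85  80  81  81  79 106 207 252 198 118 114 120 119
 120  98  82  81  78  75]
305 [ 79  77  81  86  85  83  81  86  82  79 147 254 252 129 111 117 120 121
 116  82  78  77  73  71]
310 [ 78  82  85  86  82  81  83  86  78 117 230 252 192 116 114 120 121 117
  96  80  74  73  73  76]
340 [255 255 136  70  82 126 142 113  99 117 120 122 120 125 118  82  83  85
  81  78  80  77  73  76]
t 4.45 p [ 492.5 -283.3  356.4] yang -16.5 tilt [ 0.006 -0.002 -1.   ] F [ 1.   0.4 -2.2] w 0.0274 gf 40.0 j1,j7 [-0.28  0.29]
595,116,350,-5.5 [411.9 -15.3   6.3] twist -11.0
```

Run:
```python
from h import *
d=np.array([.9954,-.096])
w=rayz('scene',[(300,198.6),(300,201.2),(305,197.9),(305,200.6),(310,197.4),(310,200.4)],.17)
print(((w[:,:2]-[.567,.1205])@d*1000).round(1),w[:,1])
# saddle lands in scene: profile along the rail just above front edge z=.177 and mid
p=np.load('/tmp/scene.npz')['p'];g=cv2.cvtColor(p,cv2.COLOR_RGB2GRAY).astype(np.float32)
c=arm.get_calibration('scene')
for off in(0.002,.005,.009):
  s=np.arange(-.045,.046,.003);X=np.array([.567,.1205,.175])+off*np.array([.995,-.096,0])+s[:,None]*np.array([.096,.995,0])
  q=(X@c['R'].T+c['t'])@c['K'].T;q=(q[:,:2]/q[:,2:]).astype(np.float32)
  print(off,list(zip((s*1000).astype(int).tolist(),cv2.remap(g,q[:,:1],q[:,1:],1).ravel().astype(int).tolist())))
```

```text
[-5.5  7.  -6.2  6.7 -6.   8.4] [-0.00408352 -0.00676617  0.0134118   0.01050722  0.03074169  0.02738653]
0.002 [(-45, 230), (-41, 229), (-38, 229), (-35, 229), (-32, 230), (-29, 235), (-26, 236), (-23, 211), (-20, 166), (-17, 125), (-14, 118), (-11, 122), (-8, 127), (-5, 164), (-2, 201), (0, 222), (3, 244), (6, 250), (9, 199), (12, 141), (15, 117), (18, 114), (21, 116), (24, 138), (27, 209), (30, 235), (33, 246), (36, 251), (39, 233), (42, 169), (45, 112)]
0.005 [(-45, 229), (-41, 229), (-38, 229), (-35, 230), (-32, 231), (-29, 242), (-26, 245), (-23, 229), (-20, 177), (-17, 113), (-14, 90), (-11, 94), (-8, 97), (-5, 170), (-2, 226), (0, 247), (3, 251), (6, 249), (9, 199), (12, 123), (15, 96), (18, 86), (21, 87), (24, 131), (27, 246), (30, 251), (33, 252), (36, 249), (39, 216), (42, 158), (45, 109)]
0.009 [(-45, 229), (-41, 229), (-38, 229), (-35, 229), (-32, 231), (-29, 239), (-26, 244), (-23, 233), (-20, 168), (-17, 103), (-14, 72), (-11, 76), (-8, 91), (-5, 147), (-2, 198), (0, 212), (3, 214), (6, 205), (9, 167), (12, 102), (15, 82), (18, 74), (21, 83), (24, 138), (27, 207), (30, 216), (33, 194), (36, 181), (39, 151), (42, 117), (45, 96)]
```

```bash
python3 go.py 605,120,357,-5.4
```

```text
t 4.45 p [ 492.5 -283.3  356.4] yang -16.5 tilt [ 0.006 -0.002 -1.   ] F [ 1.   0.4 -2.2] w 0.0274 gf 40.0 j1,j7 [-0.28  0.29]
605,120,357,-5.4 [418.6  -6.8  -0.7] twist -11.1
```

apply_moves([
  [[25,0,0],-1],
  [[60,0,0],-2],
  [[100,-1,0],-3],
  [[140,-2,0],-4],
  [[180,-3,0],-5],
  [[220,-4,0],-6],
  [[260,-5,0],-8],
  [[300,-6,0],-9],
])

```text
clock: 5.12
eef_pos: [0.571, 0.009, 0.351]
orientation: [-0.0, 0.751, 0.66, -0.0]
wrist_force: [0.3, 0.8, -1.7]
grip_width: 0.0277
grip_force: 40.0
```

```bash
python3 go.py 605,120,357,-5.4
```

```text
t 5.1167 p [571.   9. 351.] yang -7.4 tilt [-0.001  0.    -1.   ] F [ 0.3  0.8 -1.7] w 0.0277 gf 40.0 j1,j7 [-0.65 -0.12]
605,120,357,-5.4 [114.5  19.4  -6. ] twist -2.0
```

apply_moves([
  [[35,6,-2],0],
  [[65,11,-4],-1],
  [[90,15,-4],-1],
  [[108,19,-4],-2],
  [[112,19,-4],-2],
  [[112,19,-4],-2],
  [[112,19,-4],-2],
  [[112,19,-4],-2],
])

```text
clock: 5.78
eef_pos: [0.6045, 0.1139, 0.3554]
orientation: [0.0, 0.741, 0.672, -0.0]
wrist_force: [0.3, -0.7, -1.6]
grip_width: 0.0274
grip_force: 40.1
```

```bash
python3 go.py 602,120,350,-5.4
python3 - <<'E'
from h import *
p,d=cap('scene');np.savez('/tmp/s4',p=p,d=d)
a=p[110:240,270:410];cv2.imwrite('pics/s4.png',cv2.cvtColor(cv2.resize(a,None,fx=4.5,fy=4.5,interpolation=cv2.INTER_CUBIC),cv2.COLOR_RGB2BGR))
E
```

```text
t 5.7833 p [604.5 113.9 355.4] yang -5.6 tilt [ 0. -0. -1.] F [ 0.3 -0.7 -1.6] w 0.0274 gf 40.1 j1,j7 [-0.72 -0.23]
602,120,350,-5.4 [ 5.8 -3.1  5.4] twist -0.2
```

View pics/s4.png

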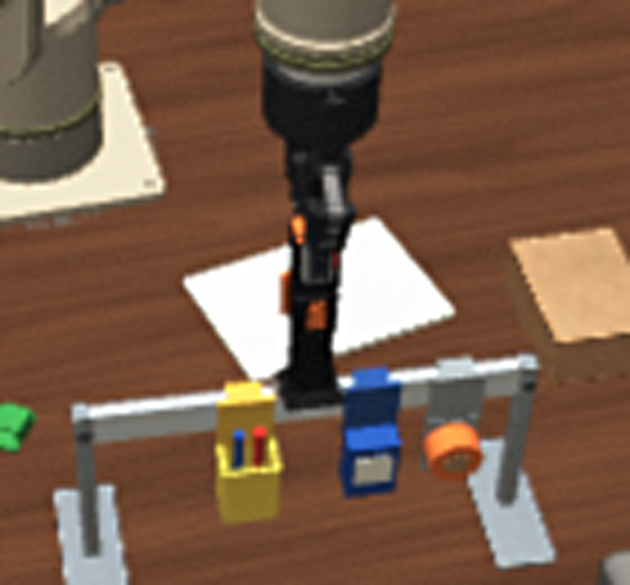

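The scanner hangs upright over the gap, foot at s4 (312,392) between yellow (248,450) and blue (372,430). Measure its lateral place relative to them.

Run:
```python
from h import *
p=np.load('/tmp/s4.npz')['p'];g=cv2.cvtColor(p,cv2.COLOR_RGB2GRAY).astype(int)
print(g[190:203,326:352])
ex=np.array([.9954,-.096]);ey=np.array([.096,.9954]);O=np.array([.5693,.1235])
def edges(v,u0,u1,z,xr):
    # dark run edges at half level, mapped to plane of foot front
    pass
hsv=cv2.cvtColor(p,cv2.COLOR_RGB2HSV)
for nm,lo,hi,bx in(('yel',20,36,(310,340,193,232)),('blu',100,125,(340,364,190,222))):
    m=cv2.inRange(hsv,(lo,110,50),(hi,255,255))
    for v in range(bx[2],bx[3],2):
        us=np.flatnonzero(m[v,bx[0]:bx[1]])+bx[0]
        if len(us):print(nm,v,us.min(),us.max())
```

```text
[[253 252 253 253 255 255 255 220  76  13  11  12  15   9  10  11  10  22
   66  77  73  72  77  80  79  80]
 [255 253 254 255 255 255 255 147  39   7  11  12  15  14  14  13   9  15
   50  74  79  79  81  83  86  85]
 [255 255 255 255 255 197  85  31   7  10   8  12  13  12  11  11  12  13
   41  77  78  80  86  92  97  99]
 [255 255 255 243 162  70  18  21  14  11  15  14  13  11  14  10  11  11
   45 117 132 148 111  99 100 101]
 [218 177 144 123 110  76  34  27  14  14  11  13  15  13  15  13   9  10
   58 210 254 255 189 113 101 104]
 [231 213 150 122 126 116  57  28  22  17  13  10  11  14  12  11  12  14
   36 155 253 247 166 108 100  99]
 [229 231 237 237 201 128  48  26  20  17  16  13  12  16  16  20  17  20
   32  91 118 106  83  70  68  67]
 [230 232 247 253 238 133  44  26  28  26  24  22  27  30  30  30  32  27
   26  37  64  44  35  36  35  38]
 [229 229 232 234 220 156  83  39  26  29  30  33  29  31  29  27  25  26
   24  21  32  31  38  36  38  37]
 [153 142 124 116 115 120 106  48  21  25  28  31  27  26  26  29  27  22
   31  37  34  37  36  38  38  38]
 [ 98  98  95  94 101 121 122  63  25  30  34  44  45  49  53  73  76  79
   96  99  68  44  38  41  37  40]
 [100 100 101 100 106 122 125 103  79  95  99 123 128 128 129 129 125 126
  126 127  68  39  36  37  39  40]
 [101 102 102 103 107 120 124 125 120 124 125 124 124 123 122 114 112 107
  106 103  60  36  37  39  37  36]]
yel 195 320 327
yel 197 321 327
yel 199 319 330
yel 201 320 330
yel 203 318 330
yel 205 319 325
yel 207 319 330
yel 209 318 331
yel 211 318 331
yel 213 318 332
yel 215 318 331
yel 217 318 331
yel 219 318 331
yel 221 319 331
yel 223 319 331
yel 225 320 327
blu 192 349 355
blu 194 349 355
blu 196 347 358
blu 198 347 358
blu 200 347 357
blu 202 347 357
blu 204 347 357
blu 206 346 358
blu 208 346 358
blu 210 346 358
blu 212 346 348
blu 214 346 348
blu 216 346 347
blu 218 347 356
```

Run:
```python
from h import *
ex=np.array([.9954,-.096]);ey=np.array([.096,.9954]);O=np.array([.5693,.1235])
def rf(w):
    w=np.atleast_2d(w);q=w[:,:2]-O;return np.c_[q@ex,q@ey,w[:,2]]*1000
z=np.load('/tmp/s4.npz');W=cloud('scene',z['d'])
# foot bottom-front corners on plane z=.208
print('foot',rf(rayz('scene',[(332.3,199.8),(345.2,198.0)],.208)).round(1))
print('foot depth',rf(W[198,335:344]).round(0).tolist())
for nm,u0,u1,rows in(('yel',317.5,331.5,range(213,222)),('blu',345.5,358.5,range(206,211))):
    for v in rows[::3]:
        c=int((u0+u1)/2);x=rf(W[v,c-5:c+6]);X=np.nanmedian(x[:,0]);
        # plane through front face: intersect rays with rail x = X
        C=-arm.get_calibration('scene')['R'].T@arm.get_calibration('scene')['t']
        e=[]
        for u in(u0,u1):
            A=rayz('scene',(u,v),0)[0];D=A-C;r0=rf(C)[0];r1=rf(A)[0];k=(X-r0[0])/(r1[0]-r0[0]);e.append((r0+k*(r1-r0)).round(1))
        print(nm,v,X.round(1),e)
```

```text
foot [[ 51.5 -27.  208. ]
 [ 49.8  16.8 208. ]]
foot depth [[52.0, -18.0, 215.0], [56.0, -16.0, 219.0], [55.0, -12.0, 218.0], [52.0, -8.0, 214.0], [54.0, -5.0, 216.0], [54.0, -2.0, 215.0], [56.0, 1.0, 217.0], [56.0, 4.0, 216.0], [57.0, 7.0, 217.0]]
yel 213 8.7 [array([  8.7, -70.4, 104.1]), array([  8.7, -19.6,  95.6])]
yel 216 36.8 [array([ 36.8, -74.6, 119.7]), array([ 36.8, -24.9, 111.3])]
yel 219 36.7 [array([ 36.7, -74.6, 103.9]), array([ 36.7, -24.5,  95.3])]
blu 206 13.4 [array([ 13.4,  29. , 129.2]), array([ 13.4,  76.5, 121.5])]
blu 209 26.1 [array([ 26.1,  26.5, 127.6]), array([ 26.1,  73.8, 119.8])]
```

apply_moves([
  [[4,-1,5],0],
  [[7,-2,12],0],
  [[7,-2,20],0],
  [[7,-2,25],0],
  [[7,-2,25],0],
  [[7,-2,25],0],
])

```text
clock: 6.33
eef_pos: [0.6032, 0.1228, 0.3297]
orientation: [-0.0, 0.74, 0.672, -0.0]
wrist_force: [0.1, -0.8, -1.0]
grip_width: 0.0277
grip_force: 39.9
```

```bash
cat >> go.py <<'E'
P=(o['eef_pos'][:2]-[.5693,.1235])*1000;print('rail x,y',(P@[.9954,-.096]).round(2),(P@[.096,.9954]).round(2),'strap z',round(o['eef_pos'][2]*1000-42.3,1),'Frail',(o['wrist_force'][:2]@[.9954,-.096]).round(2),(o['wrist_force'][:2]@[.096,.9954]).round(2),o['wrist_force'][2].round(2),'T',o['ft_torque'].round(2))
E
python3 go.py
```

```text
t 6.3333 p [603.2 122.8 329.7] yang -5.5 tilt [-0.001 -0.    -1.   ] F [ 0.1 -0.8 -1. ] w 0.0277 gf 39.9 j1,j7 [-0.73 -0.24]
rail x,y 33.79 2.55 strap z 287.4 Frail 0.13 -0.83 -1.02 T [ 0.02  0.06 -0.03]
```

apply_moves([
  [[-1,0,8],0],
  [[-1.5,0,18],0],
  [[-1.5,0,28],0],
  [[-1.5,0,38],0],
  [[-1.5,0,48],0],
  [[-1.5,0,58],0],
  [[-1.5,0,68],0],
  [[-1.5,0,76],0],
])

```text
clock: 7.0
eef_pos: [0.603, 0.1214, 0.2528]
orientation: [-0.0, 0.74, 0.672, -0.0]
wrist_force: [0.1, 0.2, -2.3]
grip_width: 0.0276
grip_force: 40.0
```

apply_moves([
  [[0,0,0],0],
  [[0,0,0],0],
])

```text
clock: 7.17
eef_pos: [0.6031, 0.1214, 0.2538]
orientation: [-0.0, 0.74, 0.672, -0.0]
wrist_force: [0.1, -1.1, -1.5]
grip_width: 0.0277
grip_force: 39.9
```

```bash
python3 go.py
python3 - <<'E'
from h import *
p,d=cap('scene');np.savez('/tmp/s5',p=p,d=d)
q,_=cap('top')
a=cv2.resize(p[130:240,280:400],(600,550),interpolation=cv2.INTER_CUBIC)
cv2.imwrite('pics/s5.png',cv2.cvtColor(a,cv2.COLOR_RGB2BGR));np.savez('/tmp/t5',p=q)
E
```

```text
t 7.1667 p [603.1 121.4 253.8] yang -5.5 tilt [-0.001 -0.    -1.   ] F [ 0.1 -1.1 -1.5] w 0.0277 gf 39.9 j1,j7 [-0.73 -0.22]
rail x,y 33.85 1.19 strap z 211.5 Frail 0.23 -1.05 -1.48 T [ 0.   -0.01 -0.  ]
```

View pics/s5.png

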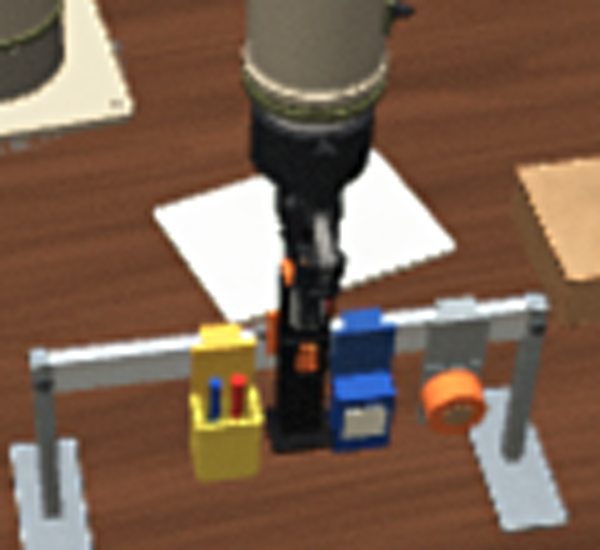

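The scanner foot is between yellow (262 edge) and blue (330 edge) at s5 (300,438); both neighbours undisturbed. Shift back over the bar.

apply_moves([
  [[0,-3,0],0],
  [[0,-6,0],0],
  [[0,-9,0],0],
  [[0,-9,0],0],
  [[0,-9,0],0],
])

```text
clock: 7.68
eef_pos: [0.5941, 0.1225, 0.2545]
orientation: [-0.0, 0.74, 0.673, 0.0]
wrist_force: [-0.4, -0.1, -2.0]
grip_width: 0.0276
grip_force: 40.0
```

apply_moves([
  [[0,0,2],0],
  [[0,0,4],0],
  [[0,0,6],0],
  [[0,0,8],0],
  [[0,0,10],0],
  [[0,0,12],0],
  [[0,0,12],0],
  [[0,0,12],0],
])

```text
clock: 8.35
eef_pos: [0.5942, 0.1223, 0.2421]
orientation: [-0.0, 0.74, 0.672, -0.0]
wrist_force: [-0.4, 0.3, -0.8]
grip_width: 0.0274
grip_force: 40.0
```

```bash
python3 go.py
```

```text
t 8.35 p [594.2 122.3 242.1] yang -5.5 tilt [-0.  0. -1.] F [-0.4  0.3 -0.8] w 0.0274 gf 40.0 j1,j7 [-0.74 -0.23]
rail x,y 24.94 1.21 strap z 199.8 Frail -0.42 0.26 -0.84 T [ 0.03 -0.03  0.02]
```

apply_moves([
  [[0,0,2],0],
  [[0,0,4],0],
  [[0,0,6],0],
  [[0,0,8],0],
  [[0,0,10],0],
  [[0,0,10],0],
])

```text
clock: 8.85
eef_pos: [0.5941, 0.1223, 0.2317]
orientation: [-0.0, 0.74, 0.672, -0.0]
wrist_force: [0.4, -0.2, -1.2]
grip_width: 0.0277
grip_force: 40.0
```

apply_moves([
  [[0,-1,0],0],
  [[0,-2,0],0],
  [[0,-3,0],0],
  [[0,-3,0],0],
])

```text
clock: 9.18
eef_pos: [0.5912, 0.1227, 0.2324]
orientation: [-0.0, 0.74, 0.672, 0.0]
wrist_force: [0.4, -0.6, -1.1]
grip_width: 0.0275
grip_force: 40.0
```

```bash
python3 go.py
```

```text
t 9.1833 p [591.2 122.7 232.4] yang -5.5 tilt [ 0.  0. -1.] F [ 0.4 -0.6 -1.1] w 0.0275 gf 40.0 j1,j7 [-0.74 -0.23]
rail x,y 21.86 1.26 strap z 190.1 Frail 0.46 -0.51 -1.07 T [0.02 0.02 0.  ]
```

apply_moves([
  [[0,2,0],0],
  [[0,4,0],0],
  [[0,5,0],0],
  [[0,6,0],0],
  [[0,6,0],0],
])

```text
clock: 9.6
eef_pos: [0.5955, 0.1224, 0.2319]
orientation: [-0.002, 0.74, 0.673, -0.002]
wrist_force: [-11.7, 0.8, 4.0]
grip_width: 0.0276
grip_force: 41.3
```

```bash
python3 go.py
```

```text
t 9.6 p [595.5 122.4 231.9] yang -5.5 tilt [-0.005  0.    -1.   ] F [-11.7   0.8   4. ] w 0.0276 gf 41.3 j1,j7 [-0.73 -0.23]
rail x,y 26.23 1.42 strap z 189.6 Frail -11.68 -0.35 4.01 T [0.21 2.93 0.05]
```

The lip touches the bar's back at rail x ≈ 25.7, so the centred position is ≈ 23.2. Back off to it, then lower gently.

apply_moves([
  [[0,-2,0],0],
  [[0,-4,0],0],
  [[0,-4.5,0],0],
  [[0,-4.5,0],0],
])

```text
clock: 9.93
eef_pos: [0.5929, 0.1224, 0.2323]
orientation: [0.0, 0.74, 0.672, 0.0]
wrist_force: [0.1, -0.1, -2.4]
grip_width: 0.0274
grip_force: 40.3
```

apply_moves([
  [[0,0,2],0],
  [[0,0,4],0],
  [[0,0,6],0],
  [[0,0,8],0],
  [[0,0,9],0],
  [[0,0,10],0],
  [[0,0,10],0],
])

```text
clock: 10.52
eef_pos: [0.5927, 0.1224, 0.222]
orientation: [-0.0, 0.74, 0.672, -0.0]
wrist_force: [-0.2, -0.3, -2.4]
grip_width: 0.0277
grip_force: 40.3
```

```bash
python3 go.py
```

```text
t 10.5167 p [592.7 122.4 222. ] yang -5.5 tilt [-0. -0. -1.] F [-0.2 -0.3 -2.4] w 0.0277 gf 40.3 j1,j7 [-0.74 -0.23]
rail x,y 23.41 1.16 strap z 179.7 Frail -0.16 -0.29 -2.43 T [-0.04  0.03  0.02]
```

Strap about 2.7 mm above the land. Continue in 1 mm steps.

apply_moves([
  [[0,0,1],0],
  [[0,0,2],0],
  [[0,0,2],0],
])

```text
clock: 10.77
eef_pos: [0.5927, 0.1224, 0.22]
orientation: [-0.0, 0.74, 0.672, -0.0]
wrist_force: [0.2, -0.1, -1.5]
grip_width: 0.0275
grip_force: 40.3
```

apply_moves([
  [[0,0,0.5],0],
  [[0,0,1],0],
  [[0,0,1],0],
])

```text
clock: 11.02
eef_pos: [0.5928, 0.1224, 0.2193]
orientation: [-0.0, 0.74, 0.672, 0.0]
wrist_force: [0.2, 0.2, -2.1]
grip_width: 0.0274
grip_force: 40.5
```

apply_moves([
  [[0,0,0.5],0],
  [[0,0,1],0],
  [[0,0,1],0],
])

```text
clock: 11.27
eef_pos: [0.593, 0.1225, 0.219]
orientation: [0.0, 0.74, 0.672, 0.0]
wrist_force: [-2.0, -0.1, 5.2]
grip_width: 0.0275
grip_force: 41.3
```

```bash
python3 go.py
```

```text
t 11.2667 p [593.  122.5 219. ] yang -5.5 tilt [ 0.001  0.001 -1.   ] F [-2.  -0.1  5.2] w 0.0275 gf 41.3 j1,j7 [-0.74 -0.23]
rail x,y 23.66 1.24 strap z 176.7 Frail -1.94 -0.32 5.18 T [-0.    0.71 -0.02]
```

Strap rests on a land (z 176.7, ~7 N). Slide toward −y.

apply_moves([
  [[-0.5,0,0],0],
  [[-1,0,0],0],
  [[-1,0,0],0],
])

```text
clock: 11.52
eef_pos: [0.5929, 0.1223, 0.219]
orientation: [-0.0, 0.74, 0.673, 0.001]
wrist_force: [-1.7, 2.1, 5.6]
grip_width: 0.0275
grip_force: 41.2
```

apply_moves([
  [[-0.5,0,0],0],
  [[-1,0,0],0],
  [[-1,0,0],0],
])

```text
clock: 11.77
eef_pos: [0.5929, 0.1219, 0.2189]
orientation: [-0.0, 0.74, 0.673, 0.001]
wrist_force: [0.2, 5.6, 4.9]
grip_width: 0.0275
grip_force: 41.2
```

apply_moves([
  [[-0.5,0,0],0],
  [[-1,0,0],0],
  [[-1,0,0],0],
])

```text
clock: 12.02
eef_pos: [0.5924, 0.1191, 0.218]
orientation: [0.0, 0.74, 0.672, -0.0]
wrist_force: [1.0, -1.0, -1.5]
grip_width: 0.0277
grip_force: 40.3
```

```bash
python3 go.py
```

```text
t 12.0167 p [592.4 119.1 218. ] yang -5.5 tilt [-0.    -0.001 -1.   ] F [ 1.  -1.  -1.5] w 0.0277 gf 40.3 j1,j7 [-0.73 -0.22]
rail x,y 23.45 -2.17 strap z 175.7 Frail 1.07 -0.9 -1.52 T [-0.01 -0.03 -0.02]
```

The load vanished: it is over the notch. Lower gently.

apply_moves([
  [[0,0,1],0],
  [[0,0,2],0],
  [[0,0,2],0],
  [[0,0,2],0],
])

```text
clock: 12.35
eef_pos: [0.5923, 0.1191, 0.2158]
orientation: [-0.0, 0.74, 0.672, -0.0]
wrist_force: [-0.0, -0.5, -1.3]
grip_width: 0.0275
grip_force: 40.3
```

apply_moves([
  [[0,0,1],0],
  [[0,0,2],0],
  [[0,0,2],0],
])

```text
clock: 12.6
eef_pos: [0.5924, 0.1194, 0.2139]
orientation: [-0.0, 0.74, 0.672, -0.0]
wrist_force: [0.1, -0.2, -1.7]
grip_width: 0.0273
grip_force: 40.3
```

```bash
python3 go.py
```

```text
t 12.6 p [592.4 119.4 213.9] yang -5.5 tilt [-0. -0. -1.] F [ 0.1 -0.2 -1.7] w 0.0273 gf 40.3 j1,j7 [-0.73 -0.22]
rail x,y 23.38 -1.87 strap z 171.6 Frail 0.11 -0.2 -1.66 T [ 0.09  0.   -0.01]
```

apply_moves([
  [[0,0,0.5],0],
  [[0,0,1],0],
  [[0,0,1],0],
])

```text
clock: 12.85
eef_pos: [0.5925, 0.1195, 0.2131]
orientation: [-0.0, 0.74, 0.672, -0.0]
wrist_force: [1.4, 0.5, -2.3]
grip_width: 0.0276
grip_force: 40.3
```

apply_moves([
  [[0,0,0.5],0],
  [[0,0,1],0],
  [[0,0,1],0],
])

```text
clock: 13.1
eef_pos: [0.5925, 0.1195, 0.2123]
orientation: [-0.0, 0.74, 0.672, 0.0]
wrist_force: [-1.0, -0.5, -0.5]
grip_width: 0.0273
grip_force: 40.4
```

```bash
python3 go.py
```

```text
t 13.1 p [592.5 119.5 212.3] yang -5.5 tilt [ 0.  0. -1.] F [-1.  -0.5 -0.5] w 0.0273 gf 40.4 j1,j7 [-0.73 -0.22]
rail x,y 23.52 -1.77 strap z 170.0 Frail -0.91 -0.6 -0.54 T [ 0.01  0.06 -0.  ]
```

apply_moves([
  [[0,0,0.7],0],
  [[0,0,0.7],0],
  [[0,0,0.7],0],
])

```text
clock: 13.35
eef_pos: [0.5926, 0.1195, 0.2122]
orientation: [-0.0, 0.74, 0.672, 0.0]
wrist_force: [-2.7, -1.2, 4.5]
grip_width: 0.0269
grip_force: 41.2
```

```bash
python3 go.py
```

```text
t 13.35 p [592.6 119.5 212.2] yang -5.5 tilt [ 0.     0.001 -1.   ] F [-2.7 -1.2  4.5] w 0.0269 gf 41.2 j1,j7 [-0.73 -0.22]
rail x,y 23.57 -1.77 strap z 169.9 Frail -2.57 -1.48 4.46 T [-0.08  0.71  0.03]
```

Fully home (strap z 169.9, 6 N support). Release.

apply_moves([
  [[0,0,-0.6],0],
  [[0,0,-0.6],0],
], squeeze=20)

```text
clock: 13.52
eef_pos: [0.5926, 0.1195, 0.2123]
orientation: [0.0, 0.74, 0.672, 0.0]
wrist_force: [-0.6, -0.3, 2.0]
grip_width: 0.0275
grip_force: 40.9
```

apply_moves([
  [[0,0,0],0],
  [[0,0,0],0],
  [[0,0,0],0],
  [[0,0,0],0],
  [[0,0,0],0],
  [[0,0,0],0],
], hand=0.55)

```text
clock: 14.02
eef_pos: [0.5925, 0.1195, 0.2121]
orientation: [-0.0, 0.74, 0.672, 0.0]
wrist_force: [0.3, -0.8, -0.4]
grip_width: 0.0472
grip_force: 0.2
```

```bash
python3 go.py
```

```text
t 14.0167 p [592.5 119.5 212.1] yang -5.5 tilt [ 0.  0. -1.] F [ 0.3 -0.8 -0.4] w 0.0472 gf 0.2 j1,j7 [-0.73 -0.22]
rail x,y 23.51 -1.8 strap z 169.8 Frail 0.4 -0.74 -0.4 T [-0.02 -0.12  0.02]
```

apply_moves([
  [[0,0,-3],0],
  [[0,0,-8],0],
  [[0,0,-15],0],
  [[0,0,-25],0],
  [[0,0,-40],0],
  [[0,0,-60],0],
  [[0,0,-80],0],
  [[0,0,-100],0],
])

```text
clock: 14.68
eef_pos: [0.5925, 0.1194, 0.3142]
orientation: [0.0, 0.74, 0.672, 0.0]
wrist_force: [-0.5, -0.1, -0.3]
grip_width: 0.0467
grip_force: 0.0
```

apply_moves([
  [[0,-40,-10],0],
  [[0,-80,-20],0],
  [[0,-120,-20],0],
  [[0,-150,-20],0],
  [[0,-150,-20],0],
  [[0,-150,-20],0],
  [[0,-150,-20],0],
])

```text
clock: 15.27
eef_pos: [0.4437, 0.1336, 0.3331]
orientation: [-0.0, 0.74, 0.672, 0.001]
wrist_force: [1.6, 0.0, 0.3]
grip_width: 0.047
grip_force: 0.0
```

```bash
python3 go.py
python3 - <<'E'
from h import *
p,d=cap('scene');q,_=cap('top')
a=cv2.resize(p[175:245,280:400],(700,408),interpolation=cv2.INTER_CUBIC)
b=cv2.resize(q[165:200,240:360],(700,190),interpolation=cv2.INTER_CUBIC)
cv2.imwrite('pics/s6.png',cv2.cvtColor(np.vstack([a,b]),cv2.COLOR_RGB2BGR))
W=cloud('scene',d)[185:225,325:350].reshape(-1,3);print('max z',np.nanmax(W[:,2]))
E
```

```text
t 15.2667 p [443.7 133.6 333.1] yang -5.5 tilt [ 0.001  0.001 -1.   ] F [1.6 0.  0.3] w 0.047 gf 0.0 j1,j7 [-0.93 -0.53]
rail x,y -126.01 -1.99 strap z 290.8 Frail 1.57 0.16 0.26 T [-0.01  0.03 -0.  ]
max z 0.22044193096396286
```

View pics/s6.png

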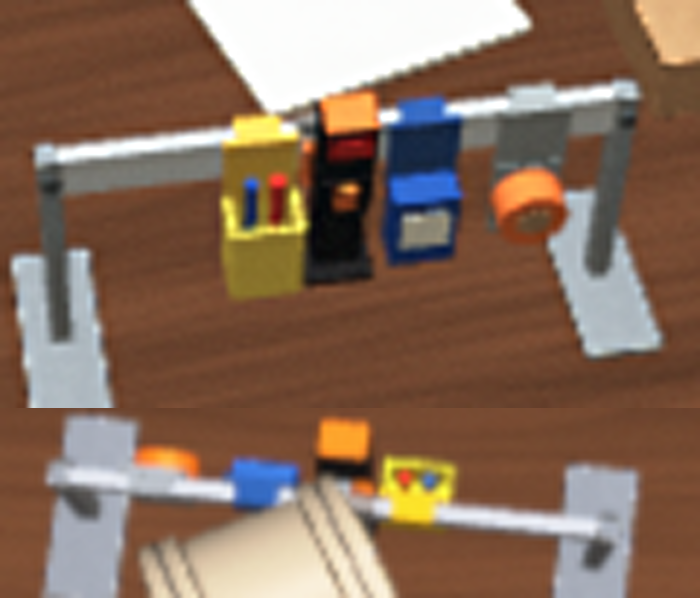

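The scanner hangs between yellow and blue at s6 (345,190), front outward. All three neighbours are still hung and the robot is clear.

```bash
python3 -c "
from workcell import arm
print(arm.finish_job())"
```

```text
the job is handed in; nothing more can be done
None
```

The scanner hangs by its hook in the saddle notch between the yellow pen bin and the blue tester, facing front like them, with all neighbours still hung; I handed the job in at about 15 s of the 72 s, and no verdict came back.

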